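# Funnel in, safety cap off

### The job

Get ready to decant the solvent: lift the blue funnel out of its white stand, lower it gently into the neck of the clear glass jar until it sits fully home, and let it go. Then open the amber bottle's red push-and-turn safety cap: press it down against its spring, twist it counter-clockwise (seen from above) while it is pressed until it is free, and lift it straight up about 5 cm. The job finishes with the gripper still holding the cap, level, above the bottle; the funnel stays in the jar and the jar and everything else stay where they stand.

Things in the scene. Friction and masses are not known exactly. Their poses are not given: they have to be found in the camera images.
- funnel_center (a point): Blue funnel, upright, loose, 60 g, 75 mm high: point on its axis at half height, z up. From below: tapered stem 40 mm long, 12 mm wide at the tip, 19 at its top; flat ledge 30 mm wide (2.5 mm above this point); cone; straight round rim band 52 mm wide, from 17.5 to 37.5 mm above this point: grip it across its outside from above. At first it hangs in the stand by its ledge.
- stand_hole (a point): White drip stand fixed to the bench, 84x84x55 mm; this point is at the middle of the 23 mm hole in its top face, which carries the funnel's ledge.
- jar: Clear glass jar standing loose on the bench, 0.5 kg, 72 mm across and 100 mm tall with a narrow open neck; origin at the centre of its underside, z up.
- jar_rim (a point): Centre of the jar's mouth, on top of the neck rim, 100 mm above the bench: the neck is 23 mm wide inside, 32 mm outside, 20 mm tall, and clear 45 mm deep. The funnel is home when its ledge rests on this rim, its centre then 2.5 mm below this point.
- bottle: Amber solvent bottle, upright, fixed to the bench in a dark round holder (112 mm across, 24 mm high); origin on the bench at its axis, z up. Body 90 mm across up to 97 mm, shoulder up to 120 mm, neck 34 mm across up to the rim at 150 mm.
- bottle_rim (a point): Centre of the rim of the bottle's neck, 150 mm above the bench. Three lugs lock the cap here: it neither lifts nor turns until pressed down 3.5 mm (5 to 6 is good, 7 is a solid stop); while kept pressed it turns counter-clockwise seen from above, and is free to lift straight off when turned by 35 to 85 degrees (60 is good; solid stop near 88).
- cap_center (a point): Red ribbed round cap with a white arrow on top, loose, 40 g, 52 mm across, 27 mm high: point on its axis at half height, z up. At first it is locked on the bottle, this point 5.5 mm above the bottle's rim, its x axis along the bottle's within about 6 degrees. Grip it from above across its outside, finger ends no more than 27 mm below its top (the bottle's shoulder begins 49 mm below).
- stapler: Bystander, loose, not to be disturbed: red and black stapler lying on the bench, 34x136x46 mm; origin at the centre of its underside.
- dropper: Bystander, loose, not to be disturbed: small brown dropper bottle with a black teat, 33 mm across and 102 mm tall; origin at the centre of its underside.
- tape_roll: Bystander, loose, not to be disturbed: roll of green-cored white tape, 93 mm across and 48 mm tall; origin at the centre of its underside.
- flow_sample: Bystander, loose, not to be disturbed: flat green packet, 80x204x11 mm; origin at the centre of its underside.
- seal (a joint): Height (m) of the sprung white seal in the bottle's neck, which carries the cap: 0 while the cap is locked, negative when the cap is pressed down (-0.007 at the solid stop), +0.002 with the cap off. It pushes the cap up with 6 N, and 1 N more for each mm pressed.

How it is judged (in metres and radians):
On the way, in this order (a step that is already met when the one before it is completed fails the run):
1. the funnel sits home in the jar's neck, upright and let go (z of funnel_center in the frame of jar between 0.0945 and 0.1015 m and horizontal distance between funnel_center and jar_rim below 0.005 m and angle between each of funnel_center, jar's own z axis and vertical below 0.1 rad and contact force between funnel and the fingers below 0.05 N), for 0.3 s.
2. the cap is pressed down on the bottle by at least 3 mm (z of cap_center in the frame of bottle below 0.1525 m and horizontal distance between cap_center and bottle_rim below 0.006 m), for 0.05 s.
3. the cap, still on the neck, is turned by at least 30 degrees (angle between the x axis of cap_center and the x axis of bottle, either way round above 0.52 rad and z of cap_center in the frame of bottle below 0.1595 m and horizontal distance between cap_center and bottle_rim below 0.006 m), for 0.05 s.
At the end, for the whole second after the job is handed in: Cap held still by the fingers, centre 35-120 mm above the neck rim, within 30 mm of the bottle's axis, tilt under 17 deg, off the bottle; funnel home in the jar (height within 3.5 mm, axis within 5 mm, tilt under 6 deg), let go; jar and bystanders within 30 mm of their starts (all of step 1 and z of cap_center in the frame of bottle between 0.185 and 0.27 m and horizontal distance between cap_center and bottle_rim below 0.03 m and angle between cap_center's own z axis and vertical below 0.3 rad and contact force between cap and the fingers above 1 N and contact force between cap and bottle below 0.05 N and linear speed of cap below 0.03 m/s and distance of each of jar, stapler, dropper, tape_roll, flow_sample from where it was at the start of the episode below 0.03 m); the arm keeps its last pose, push and grip.
It fails at once if the funnel is dropped from a height (contact force between funnel and the fingers below 0.05 N and linear speed of funnel above 0.5 m/s).
It fails at once if the jar is knocked over or pushed more than 3 cm (angle between jar's own z axis and vertical above 0.35 rad or distance of jar from where it was at the start of the episode above 0.03 m).
It fails at once if a bystander is moved more than 3 cm (distance of any of stapler, dropper, tape_roll, flow_sample from where it was at the start of the episode above 0.03 m).
It also fails if it takes over 51 s, if anything falls off the work surface, if the arm or the gripper's body presses on something with over 40 N, if the wrist force passes 120 N, or if a joint passes its speed limit or range.

### The arm

A 6-joint arm with a two-finger parallel gripper is mounted at the origin on a cart in front of the work surface, level with it; the furniture and walls round the work are solid. World frame = base frame: x ahead of the robot, y to its left, z up, the work surface at z = 0. Lengths are in m, angles in degrees, forces in N, time in s.
With the tool pointing down it reaches from about 0.4 to 0.825 m from the base axis. Payload 7 kg.
Tool frame: the origin (TCP) lies midway between the tips of the shut fingers; the grasp point (between the pads) lies 19 mm behind it; z points along the fingers, y is the line along which they close (so a half turn about z gives the same grasp; the last joint's range is limited). The gripper opens to 88 mm and grips with 3 to 60 N. Pads are 19 mm wide; open, the fingers measure 130 mm over their backs; the gripper's body (78 mm by 193 mm) begins 47 mm behind the grasp point.
Start: joints at [79.647, 20.546, 0.682, 0, -70.136, -16.507], TCP at [0.305, 0.602, 0.227] pointing down, gripper open.
Joint ranges: [-176.03, 176.03], [-82.01, 121.73], [-58.28, 71.71], [-173.87, 95.51], [-174.79, -0.11], [-173.66, 173.66]. Speed limits (degrees/s): [136.94, 136.94, 172.46, 180, 180, 180].

### API

Orientations are given as a 3x3 rotation matrix whose columns are the frame's x, y, z axes.
In Python, from rig import robot gives the robot as it stands. Calls block until the motion is done:
- robot.goto(position, orientation): joint-space move of the TCP to a pose.
- robot.servo_line(position, ori=None, speed=0.15): straight line of the TCP; ori=None keeps the orientation; speed is the mean speed in m/s.
- robot.movej(angles): joint-space move.
- robot.move_gripper(opening): opening from 0.0 (shut) to 1.0 (fully open); the grip force is fixed at half the most; returns when the fingers have stopped.
- robot.dwell(seconds).
- robot.ik(position, orientation): joint angles nearest the present ones, or None.
- robot.grab_frame(name): name is "scene" or "top" or "wrist"; returns (picture, depth): 400x640x3 uint8, red, green, blue; 400x640 float32, m along the optical axis (not along the pixel's ray), 0 where there is no reading.
- robot.camera_info(name): a dict with "vfov" (degrees; the focal length in pixels is half the picture's height over the tangent of half this angle, whatever the lens; pixels are square), "cx", "cy" (the principal point, pixels), "view" (4x4, takes a point from world to camera coordinates); the wrist camera has in their place "T_tool_cam" (4x4, takes a point from camera to tool coordinates, whose origin is the TCP and whose axes are the flange's). Camera axes: x right, y down, z forward; pixel columns grow to the right and rows downward; lengths in m; the calibration is good to about 2 mm. The wrist camera is an equidistant fisheye: a pixel r from the principal point sees the ray r / f radians off the axis. A picture is of the moment at which its call begins: read the wrist's pose just before it. camera_info takes no time and is no camera call.
A pose or a line that the arm cannot do raises robot.Unreachable and nothing moves.
- robot.job_done(): hands the job in; it is judged then, once.
Readings, each from a call of its own:
- robot.read_t(): time.
- robot.read_qpos(): joint angles.
- robot.read_qvel(): joint speeds.
- robot.read_effort(): joint torques, N m.
- robot.read_position(): TCP position.
- robot.read_tcp_rot(): TCP orientation.
- robot.read_force(): force on the tool from outside, world axes, zero at the start.
- robot.read_ft_torque(): the same for the moment, N m.
- robot.read_grip_width(): opening from 0.0 (shut) to 1.0 (fully open).
- robot.read_finger_force(): force on a finger pad.
Only numpy, scipy, OpenCV 4.12 (cv2) and the standard library are available. Lean on these libraries where they do the work, as an engineer would, in place of code of your own. Each camera call takes 0.05 s, during which the arm holds its last target. There are 200 camera calls.

## Working session

There is one attempt and no reset: what is moved stays moved. The work goes in short steps, each a Python script; the robot and the scene stay as the last script left them, time stands still between calls to the robot, and variables do not carry over. Pictures are saved under pics/ and viewed, at most 10 in all, crops included, and the job is handed in when it is done.

```bash
mkdir -p pics; ls
python3 - <<'E'
from rig import robot
import cv2,numpy as np
for n in("scene","top"):
    p,d=robot.grab_frame(n); cv2.imwrite(f"pics/{n}0.png",p[:,:,::-1]); np.savez(f"{n}0.npz",p=p,d=d)
    print(robot.camera_info(n))
print(robot.camera_info("wrist"),robot.read_t(),robot.read_tcp_rot())
E
```

```text
pics
{'vfov': 55.562103160716404, 'cx': 318.8994898517345, 'cy': 199.3821661995542, 'view': array([[ 0.5126857 , -0.85848343,  0.01263261, -0.16902149],
       [-0.63947288, -0.39162808, -0.66159043,  0.52658807],
       [ 0.5729117 ,  0.33110973, -0.74975898,  0.82567057],
       [ 0.        ,  0.        ,  0.        ,  1.        ]])}
{'vfov': 55.00429830702652, 'cx': 321.8560704504449, 'cy': 199.27249067394774, 'view': array([[-0.01774726, -0.99983716,  0.00327069,  0.1765717 ],
       [-0.99295104,  0.01724143, -0.11726452,  0.58298294],
       [ 0.11718903, -0.00532876, -0.99309533,  1.40721012],
       [ 0.        ,  0.        ,  0.        ,  1.        ]])}
{'vfov': 65.70646984690485, 'cx': 320.15383121064053, 'cy': 199.48590129125748, 'T_tool_cam': array([[ 3.09656813e-05, -9.66819480e-01, -2.55460550e-01,
         6.85434698e-02],
       [ 9.99999869e-01, -1.00758761e-04,  5.02548087e-04,
        -1.31041957e-04],
       [-5.11613169e-04, -2.55460532e-01,  9.66819350e-01,
        -1.57706383e-01],
       [ 0.00000000e+00,  0.00000000e+00,  0.00000000e+00,
         1.00000000e+00]])} 0.1 [[ 8.92083977e-01 -4.51869339e-01 -5.27932207e-04]
 [-4.51869611e-01 -8.92082822e-01 -1.44716008e-03]
 [ 1.82968017e-04  1.52954484e-03 -9.99998814e-01]]
```

View pics/scene0.png

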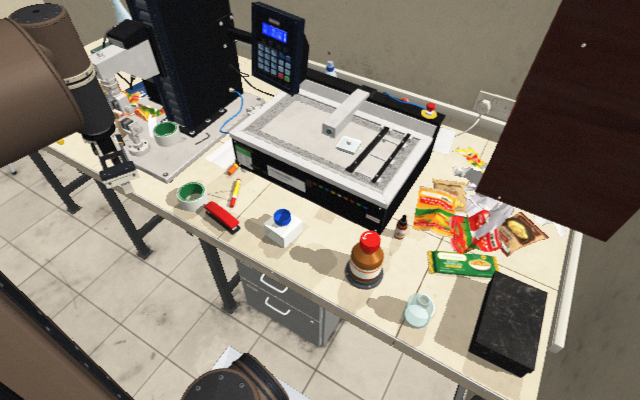

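View pics/top0.png

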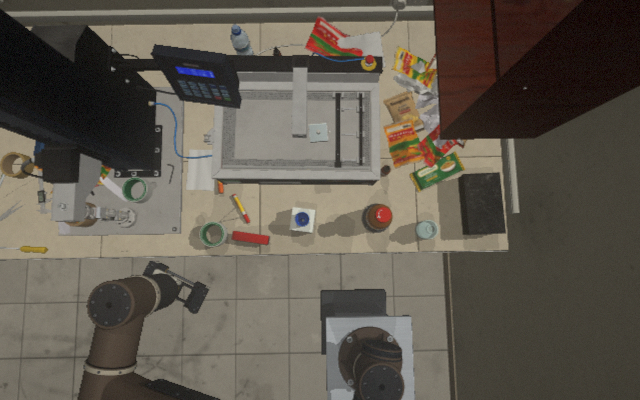

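Scene view: funnel at (283,217), red cap at (370,241), clear jar at (419,308). Top view: funnel at (302,220), cap at (378,217), jar at (427,230). The dropper at (386,170) and stapler at (250,238) are the nearest bystanders.

```bash
cat > h.py <<'E'
from rig import robot
import cv2,numpy as np
def foc(c): return 200/np.tan(np.radians(c["vfov"]/2))
def ray(name,uv,T=None):
    """origin, unit direction in world; T = world<-tool for wrist"""
    c=robot.camera_info(name); f=foc(c); x,y=uv[0]-c["cx"],uv[1]-c["cy"]
    if name=="wrist":
        r=np.hypot(x,y)+1e-9; a=r/f; d=np.array([x/r*np.sin(a),y/r*np.sin(a),np.cos(a)]); M=T@c["T_tool_cam"]
    else:
        d=np.array([x/f,y/f,1]); M=np.linalg.inv(c["view"])
    d=M[:3,:3]@d; return M[:3,3],d/np.linalg.norm(d)
def plane(o,d,z): return o+d*(z-o[2])/d[2]
def tri(rays):
    A=sum(np.eye(3)-np.outer(d,d) for o,d in rays); b=sum((np.eye(3)-np.outer(d,d))@o for o,d in rays)
    return np.linalg.solve(A,b)
def pose():
    T=np.eye(4); T[:3,3]=robot.read_position(); T[:3,:3]=robot.read_tcp_rot(); return T
def wrist(fn):
    T=pose(); p,d=robot.grab_frame("wrist"); cv2.imwrite(f"pics/{fn}.png",p[:,:,::-1]); np.savez(fn+".npz",p=p,d=d,T=T); return p,d,T
def mask(p,col):
    h=cv2.cvtColor(p,cv2.COLOR_RGB2HSV); H,S,V=h[...,0],h[...,1],h[...,2]
    if col=="blue": return (((H>100)&(H<128)&(S>120)&(V>50))*255).astype(np.uint8)
    if col=="red": return ((((H<5)|(H>172))&(S>150)&(V>60))*255).astype(np.uint8)
def blob(m,near,R=40):
    n,l,s,c=cv2.connectedComponentsWithStats(m)
    k=[i for i in range(1,n) if np.hypot(*(c[i]-near))<R and s[i,4]>20]
    i=max(k,key=lambda i:s[i,4]); return c[i],s[i],(l==i).astype(np.uint8)
def down(psi):
    """tool pointing down, y (closing) axis at angle psi deg in world"""
    a=np.radians(psi); y=np.array([np.cos(a),np.sin(a),0]); z=np.array([0,0,-1.]); return np.column_stack([np.cross(y,z),y,z])
E
python3 - <<'E'
from h import *
S=np.load("scene0.npz"); Tp=np.load("top0.npz")
for col,a,b in(("blue",(283,217),(302,220)),("red",(370,241),(378,217))):
    ca,sa,_=blob(mask(S["p"],col),a,25); cb,sb,_=blob(mask(Tp["p"],col),b,25)
    print(col,ca,sa,cb,sb,tri([ray("scene",ca),ray("top",cb)]))
print("jar",tri([ray("scene",(423,300)),ray("top",(426.5,228))]))
for c in ("scene","top"):
    p=(S if c=="scene" else Tp)["p"]; u,v=((420,308),(427,230))[c=="top"]
    cv2.imwrite(f"pics/jar_{c}.png",cv2.resize(p[v-35:v+35,u-40:u+40,::-1],None,fx=5,fy=5,interpolation=2))
a=cv2.imread("pics/jar_scene.png");b=cv2.imread("pics/jar_top.png");cv2.imwrite("pics/jar.png",np.hstack([a,b]))
for n,u in(("dropper",(386,170)),("stapler",(250,238)),("packet",(437,172)),("box",(482,203))): print(n,plane(*ray("top",u),.03))
E
```

```text
blue [281.93589744 216.95726496] [274 209  17  17 234] [297.63333333 220.16666667] [296 215   6  11  30] [0.51172746 0.24935111 0.07233837]
red [369.87283237 241.46242775] [360 230  21  23 346] [383.22435897 214.26923077] [375 207  16  15 156] [ 0.51622179 -0.04163732  0.15564947]
jar [ 0.47254667 -0.21466598  0.07888292]
dropper [ 0.69417891 -0.07930582  0.03      ]
stapler [0.44622865 0.4358096  0.03      ]
packet [ 0.68315007 -0.27278055  0.03      ]
box [ 0.5618821  -0.43598973  0.03      ]
```

View pics/jar.png

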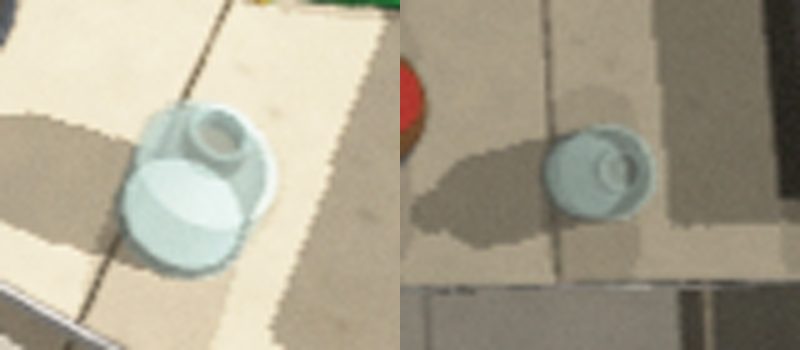

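Run:
```python
from h import *
print("jar rim",tri([ray("scene",(423.4,299)),ray("top",(430.4,229))]))
q0=robot.read_qpos()
for psi in (-90,-60,-120,-150,-180):
    for n,P in(("fun",(.51,.25,.06)),("jar",(.47,-.225,.1)),("cap",(.515,-.042,.15))):
        q=robot.ik(P,down(psi)); print(psi,n,None if q is None else np.round(q,0))
R=down(-90); fx=(.512,.247)
for i,z in enumerate((.28,.2)):
    robot.goto((fx[0]-.0685,fx[1],z),R); p,d,T=wrist(f"f{i}")
    m=mask(p,"blue"); c=(T@robot.camera_info("wrist")["T_tool_cam"])[:3,3]
    cc,s,l=blob(m,(320,260),140); cn=max(cv2.findContours(l,cv2.RETR_EXTERNAL,cv2.CHAIN_APPROX_NONE)[0],key=len)[:,0,:]
    D=np.array([ray("wrist",u,T)[1] for u in cn]); X=D[:,:2]/-D[:,2:]   # offsets per unit depth
    (cx,cy),r=cv2.minEnclosingCircle(X.astype(np.float32)); e=cv2.fitEllipse(X.astype(np.float32))
    print(robot.read_t(),T[:3,3],"cam",c,"center/unit",cx,cy,"r",r,"ell",e,"blob",cc,s[:5])
    zs=[]; 
    print("z->xy", [(h,np.round(c[:2]+(c[2]-h)*np.array(e[0]),4)) for h in (.08,.09)], "depth min in blob",np.percentile(d[l>0],[2,10,50]))
```

```text
jar rim [ 0.46602562 -0.21835972  0.09953572]
-90 fun [ 46.  20. -25.   0. -45.  44.]
-90 jar [ -4.  13. -28.   0. -49.  94.]
-90 cap [ 17.   9. -25.   0. -55.  73.]
-60 fun [ 46.  20. -25.   0. -45.  74.]
-60 jar [ -4.  13. -28.   0. -49. 124.]
-60 cap [ 17.   9. -25.   0. -55. 103.]
-120 fun [ 46.  20. -25.   0. -45.  14.]
-120 jar [ -4.  13. -28.   0. -49.  64.]
-120 cap [ 17.   9. -25.   0. -55.  43.]
-150 fun [ 46.  20. -25.   0. -45. -16.]
-150 jar [ -4.  13. -28.   0. -49.  34.]
-150 cap [ 17.   9. -25.   0. -55.  13.]
-180 fun [ 46.  20. -25.   0. -45. -46.]
-180 jar [ -4.  13. -28.   0. -49.   4.]
-180 cap [ 17.   9. -25.   0. -55. -17.]Traceback (most recent call last):
  File "<stdin>", line 11, in <module>
  File "h.py", line 27, in blob
    i=max(k,key=lambda i:s[i,4]); return c[i],s[i],(l==i).astype(np.uint8)
ValueError: max() iterable argument is empty
```

View f0.

View pics/f0.png

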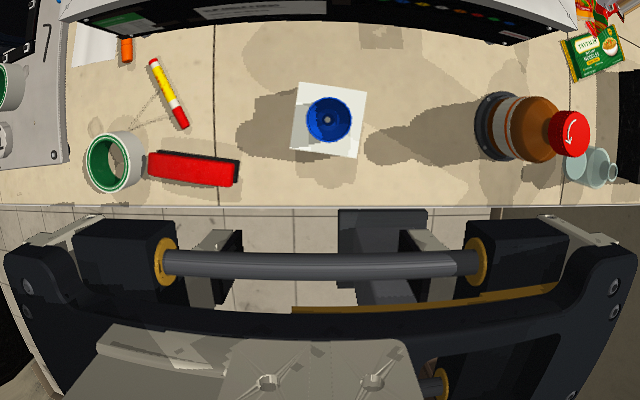

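Wrist view: funnel (blue) centred near (328,120) in the stand, cap at (570,133), jar right edge; image-up is +x.

```bash
cat >> h.py <<'E'
def circ(p,T,col,near,R=60):
    """circle seen from straight above: per-unit-depth centre and radius, camera position"""
    c=(T@robot.camera_info("wrist")["T_tool_cam"])[:3,3]
    cc,s,l=blob(mask(p,col),near,R); cn=max(cv2.findContours(l,cv2.RETR_EXTERNAL,cv2.CHAIN_APPROX_NONE)[0],key=len)[:,0,:]
    cn=cv2.convexHull(cn)[:,0,:]
    D=np.array([ray("wrist",u,T)[1] for u in cn]); X=(D[:,:2]/-D[:,2:]).astype(np.float32)
    (x,y),(a,b),_=cv2.fitEllipse(X); return c,np.array([x,y]),(a+b)/4,l
def height2(A,B):
    """two overhead views -> height (same ring radius), ring radius, xy"""
    (c1,x1,r1,_),(c2,x2,r2,_)=A,B; h=(r1*c1[2]-r2*c2[2])/(r1-r2)
    return h,r2*(c2[2]-h),c2[:2]+x2*(c2[2]-h)
E
python3 - <<'E'
from h import *
R=down(-90)
z=np.load("f0.npz"); A=circ(z["p"],z["T"],"blue",(328,120)); h=.09
xy=A[0][:2]+A[1]*(A[0][2]-h); print(A[:3],xy)
def two(name,col,xy,zs,A=None):
    for i,zz in enumerate(zs):
        robot.goto((xy[0]-.0685,xy[1],zz),R); p,d,T=wrist(f"{name}{i+1}"); B=circ(p,T,col,(320,120))
        print(robot.read_t(),B[:3],np.percentile(d[B[3]>0],[2,10,50]))
        if A is not None: print(name,height2(A,B), "xy at nominal", B[0][:2]+B[1]*(B[0][2]-(.09 if col=="blue" else .169)))
        A=B
two("f","blue",xy,[.18],A)
two("c","red",(.515,-.042),[.34,.25])
R=down(-90)
for i,(dx,zz) in enumerate([(0,.3),(0,.2)]):
    robot.goto((.466-.0685+dx,-.2185,zz),R); wrist(f"j{i}")
print(robot.read_t())
a=[cv2.imread(f"pics/j{i}.png")[20:220,220:420] for i in(0,1)]
cv2.imwrite("pics/jj.png",cv2.resize(np.hstack(a),None,fx=2,fy=2))
E
```

```text
(array([0.51213111, 0.24769211, 0.43754295]), array([ 0.00034551, -0.02661742]), 0.07275940850377083) [0.51225119 0.23844141]
2.1167 (array([0.51280752, 0.2394457 , 0.33826466]), array([-0.00219525, -0.00436811]), 0.10215648263692856) [0.23523799 0.24269634 0.26523572]
f (np.float64(0.09254532411632932), np.float64(0.025101823454311813), array([0.5122681 , 0.23837237])) xy at nominal [0.51226252 0.23836125]
3.3917 (array([ 0.51515975, -0.04138231,  0.49720398]), array([0.00519182, 0.00119921]), 0.0782584585249424) [0.31110785 0.31262963 0.31719346]
3.8917 (array([ 0.51568524, -0.04127257,  0.40791387]), array([0.00491199, 0.00189138]), 0.10823255777359009) [0.2247986  0.22631835 0.23094049]
c (np.float64(0.1747890372594226), np.float64(0.025231696603250156), array([ 0.51683034, -0.04083164])) xy at nominal [ 0.51685878 -0.04082069]
5.2583
```

View pics/jj.png

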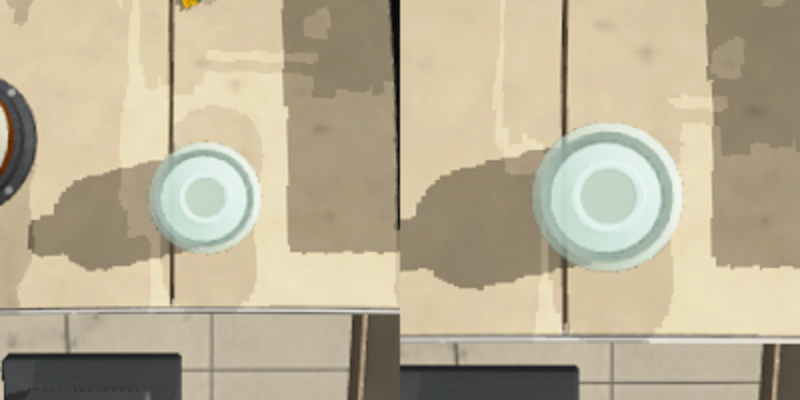

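Both crops show the jar from above: mouth disc at image (322.5,118.5) in the first, (324,118) in the second. I'll refine by flood fill, then fetch the funnel.

Run:
```python
from h import *
V=[]
for i,s in((0,(322,118)),(1,(324,118))):
    z=np.load(f"j{i}.npz"); p=cv2.medianBlur(z["p"],3); T=z["T"]; c=(T@robot.camera_info("wrist")["T_tool_cam"])[:3,3]
    m=np.zeros((402,642),np.uint8); cv2.floodFill(p.copy(),m,s,0,(7,)*3,(7,)*3,cv2.FLOODFILL_MASK_ONLY|cv2.FLOODFILL_FIXED_RANGE|(255<<8)|4); m=m[1:-1,1:-1]
    ys,xs=np.nonzero(m); u=(xs.mean(),ys.mean()); d=ray("wrist",u,T)[1]; V.append((c,-d[:2]/d[2],np.sqrt(len(xs)/np.pi)/310*1,0))
    print(u,len(xs),xs.min(),xs.max(),ys.min(),ys.max(),"xy",plane(c,d,.1))
print(height2(*V))
fx=np.array([.5123,.2384])
R=down(-90)
robot.goto((*fx,.16),R); robot.servo_line((*fx,.063),speed=.12)
robot.move_gripper(0.0); print("grip",robot.read_grip_width(),robot.read_finger_force(),robot.read_position())
robot.servo_line((*fx,.17),speed=.1); print(robot.read_t(),robot.read_grip_width(),robot.read_force())
wrist("held")
```

```text
(np.float64(322.234693877551), np.float64(118.16666666666667)) 294 313 331 109 127 xy [ 0.46838503 -0.22131421  0.1       ]
(np.float64(323.84628670120895), np.float64(117.59240069084629)) 579 310 337 105 130 xy [ 0.46839071 -0.22126608  0.1       ]
(np.float64(0.10923689609843096), np.float64(0.01091493669092195), array([ 0.46834133, -0.22114578]))
grip 0.5889981693809803 30.000257530482486 [0.5123369  0.2384441  0.06311945]
9.8417 0.5886345171379291 [-0.43242688 -1.18071534 -0.92480615]
```

View pics/held.png

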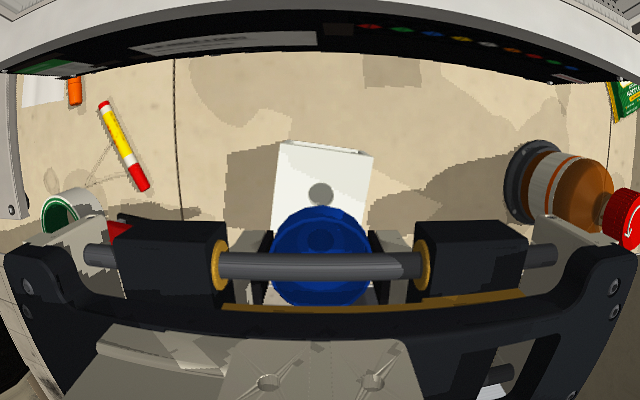

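Funnel held upright between the pads at about (320,255), the stand's hole empty at (320,194). Moving over the bottle with clearance, to the jar.

Run:
```python
from h import *
R=down(-90); j=np.array([.4684,-.2213])
robot.servo_line((.5123,.2384,.27),speed=.2)
robot.goto((*j,.27),R); robot.servo_line((*j,.165),speed=.15); robot.dwell(.2)
f0=robot.read_force(); print("f0",f0,robot.read_t())
z=.165
while z>.106:
    z-=.003 if z>.116 else .001
    robot.servo_line((*j,z),speed=.04); f=robot.read_force()-f0
    if z<.115 or np.linalg.norm(f)>2: print(round(z,3),np.round(f,2),robot.read_position()[2])
    if f[2]>5 or np.hypot(f[0],f[1])>6: break
print(robot.read_t(),robot.read_position())
for n in("scene","top"):
    p,d=robot.grab_frame(n); cv2.imwrite(f"pics/{n}1.png",p[:,:,::-1])
```

```text
f0 [ 0.24007996  0.40445056 -0.51710925] 13.2833
0.114 [-0.15 -0.65 -0.22] 0.11378234502172557
0.113 [-0.07 -0.26 -0.41] 0.11296643205577446
0.112 [-0.63 -0.83 -0.32] 0.11193753559073492
0.111 [-0.43 -0.99  0.01] 0.11092890500529022
0.11 [-0.27  0.09 -0.5 ] 0.1099243907828667
0.109 [-0.67 -1.19 -0.41] 0.10891904490230386
0.108 [-0.21 -0.51  1.91] 0.10809959403004127
0.107 [-4.07  2.18 11.23] 0.10804212220845838
19.2833 [ 0.46868122 -0.22138195  0.10804212]
```

Run:
```python
from h import *
j=np.array([.4684,-.2213])
robot.servo_line((*j,.1085),speed=.04); robot.move_gripper(1.0); robot.dwell(.2)
robot.servo_line((*j,.24),speed=.15)
c=np.array([.5168,-.0408]); robot.goto((*c,.25),down(-120))
robot.goto((c[0]-.0685*down(-120)[0,0],c[1]-.0685*down(-120)[1,0],.25),down(-120)) 
p,d,T=wrist("c3"); B=circ(p,T,"red",(320,120)); print("cap xy psi-120",B[0][:2]+B[1]*(B[0][2]-.169),B[1:3])
t,_=robot.grab_frame("top"); s,_=robot.grab_frame("scene")
cv2.imwrite("pics/after.png",np.hstack([cv2.resize(s[265:345,380:460,::-1],None,fx=5,fy=5),cv2.resize(t[190:270,390:470,::-1],None,fx=5,fy=5)]))
print(robot.read_t(),robot.read_grip_width())
```

```text
cap xy psi-120 [ 0.51676886 -0.04086068] (array([0.00308495, 0.00211566]), 0.10801317542791367)
23.05 0.9966942080425167
```

View pics/after.png

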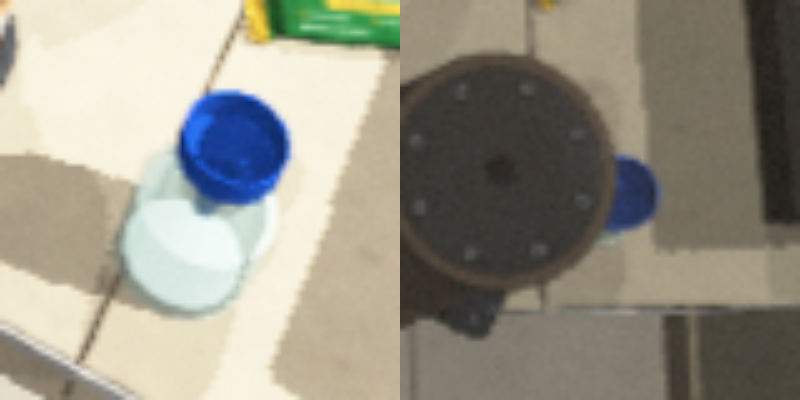

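The funnel sits upright in the jar (rim near (235,145) of the left crop), and the jar is unmoved. Now the cap: grip and press, checking the force.

Run:
```python
from h import *
c=np.array([.5168,-.0408]); R=down(-120)
robot.goto((*c,.215),R); robot.servo_line((*c,.145),speed=.12); robot.dwell(.2); f0=robot.read_force()
robot.move_gripper(0.0); z0=robot.read_position()[2]; print(robot.read_t(),robot.read_grip_width(),robot.read_finger_force(),z0,robot.read_force()-f0)
z=.145
while z>.1355:
    z-=.001; robot.servo_line((*c,z),speed=.03); f=robot.read_force()-f0; za=robot.read_position()[2]
    print(round(z,4),round((z0-za)*1000,2),np.round(f,1))
    if z0-za>.0052 or f[2]>20: break
print(robot.read_t(),robot.read_grip_width(),robot.read_position())
```

```text
25.0667 0.588469480905946 29.99994648853317 0.14497618770489445 [ 0.21332458 -0.22787408 -0.34154611]
0.144 0.54 [-2.9  0.1  5.1]
0.143 1.39 [-3.3  0.8  5.9]
0.142 2.31 [-4.   0.6  7.4]
0.141 3.23 [-5.5  0.9  8.2]
0.14 4.13 [-4.9  0.7  9.3]
0.139 5.03 [-5.2  0.1 10.4]
0.138 5.95 [-5.3  0.6 11.4]
26.8167 0.5920585079171671 [ 0.51681324 -0.04087785  0.13902311]
```

Run:
```python
from h import *
c=np.array([.5168,-.0408])
for a in range(10,61,10):
    robot.goto((*c,.138),down(-120+a)); m=robot.read_ft_torque()
    print(a,np.round(robot.read_position(),4),np.round(robot.read_force(),1),np.round(m,2),round(robot.read_grip_width(),3))
    if abs(m[2])>3: break
print(robot.read_t())
wrist("tw")
cv2.imwrite("pics/twc.png",cv2.imread("pics/tw.png")[60:360,170:470])
```

```text
10 [ 0.5178 -0.0408  0.1395] [-1.6  0.9 11.1] [-0.01  0.85  0.1 ] 0.584
20 [ 0.5177 -0.0409  0.1394] [-2.3 -0.3 10.9] [-0.03  0.92  0.02] 0.585
30 [ 0.5179 -0.0408  0.1395] [-1.9 -0.1 10.2] [-0.11  0.77  0.12] 0.589
40 [ 0.5178 -0.0408  0.1394] [-3.   1.2 10.5] [-0.04  0.99  0.17] 0.593
50 [ 0.5179 -0.0409  0.1395] [-2.2  0.6 11. ] [-0.14  0.8   0.09] 0.591
60 [ 0.5177 -0.0409  0.1394] [-1.4  0.2 11.5] [-0.17  0.92  0.03] 0.592
28.5667
```

View pics/twc.png

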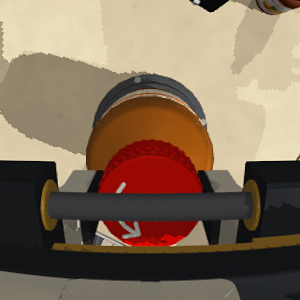

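The cap is gripped in the pads, with part of its arrow at (130,210) in the crop. I'll check how far the arrow has turned before lifting.

Run:
```python
from h import *
for n,ztop,c in(("c3",.169,(.5168,-.0408)),("tw",.1632,(.5172,-.0408))):
    z=np.load(n+".npz"); p=z["p"].astype(int); T=z["T"]
    w=(p.min(2)>110)&(p.max(2)-p.min(2)<60); ys,xs=np.nonzero(w)
    P=np.array([plane(*ray("wrist",(x,y),T),ztop)[:2] for x,y in zip(xs,ys) if 100<y<330 or n=="c3"])-c if 0 else None
    pts=[]
    for x,y in zip(xs,ys):
        if 200<x<440 and 60<y<330:
            q=plane(*ray("wrist",(x,y),T),ztop)[:2]-c
            if np.hypot(*q)<.021: pts.append(q)
    q=np.array(pts); a=np.degrees(np.arctan2(q[:,1],q[:,0])); print(n,len(q),np.histogram(a,bins=np.arange(-180,181,20))[0])
```

```text
Traceback (most recent call last):
  File "h.py", line 6, in ray
    c=robot.camera_info(name); f=foc(c); x,y=uv[0]-c["cx"],uv[1]-c["cy"]
ValueError: time passes only in moves, steps and waits
```

Run:
```python
import h; from h import *
CI=robot.camera_info("wrist")
class F: camera_info=staticmethod(lambda n:CI)
h.robot=F
for n,ztop,c in(("c3",.169,(.5168,-.0408)),("tw",.1632,(.5172,-.0408))):
    z=np.load(n+".npz"); p=z["p"].astype(int); T=z["T"]
    ys,xs=np.nonzero((p.min(2)>110)&(p.max(2)-p.min(2)<60)); q=[]
    for x,y in zip(xs,ys):
        if 200<x<440 and 60<y<330:
            v=plane(*ray("wrist",(x,y),T),ztop)[:2]-c
            if np.hypot(*v)<.021: q.append(v)
    q=np.array(q); a=np.degrees(np.arctan2(q[:,1],q[:,0])); print(n,len(q),np.histogram(a,bins=np.arange(-180,181,20))[0])
```

```text
c3 146 [ 0  0  0  0  0  0  0  0  0  4 19 18 17 23 37 28  0  0]
tw 181 [51  0  0  0  0  0  0  0  0  0  0  0 15 32  0  0 18 65]
```

The arrow's span moved from 20–140° to about 70–200°, so the cap turned with the gripper by about 60°. Lifting.

Run:
```python
from h import *
c=np.array([.5168,-.0408])
for z in(.142,.147,.152,.16): robot.servo_line((*c,z),speed=.03); print(z,np.round(robot.read_force(),1),robot.read_grip_width())
robot.servo_line((*c,.2),speed=.06); robot.dwell(.5)
print(robot.read_t(),robot.read_position(),robot.read_grip_width(),robot.read_finger_force(),robot.read_force())
s,_=robot.grab_frame("scene"); cv2.imwrite("pics/end.png",cv2.resize(s[200:350,320:480,::-1],None,fx=4,fy=4))
```

```text
0.142 [-2.1 -0.2  8.9] 0.5859771747607885
0.147 [-0.9  0.5  3.3] 0.5852566240640317
0.152 [-0.  -0.7 -0.2] 0.5853985717367368
0.16 [-0.8 -0.4 -0.5] 0.5863498001715973
31.2667 [ 0.51675565 -0.04081203  0.19989802] 0.591331850559548 29.999821668025106 [-0.29330512  0.4702959  -0.62093847]
```

View pics/end.png

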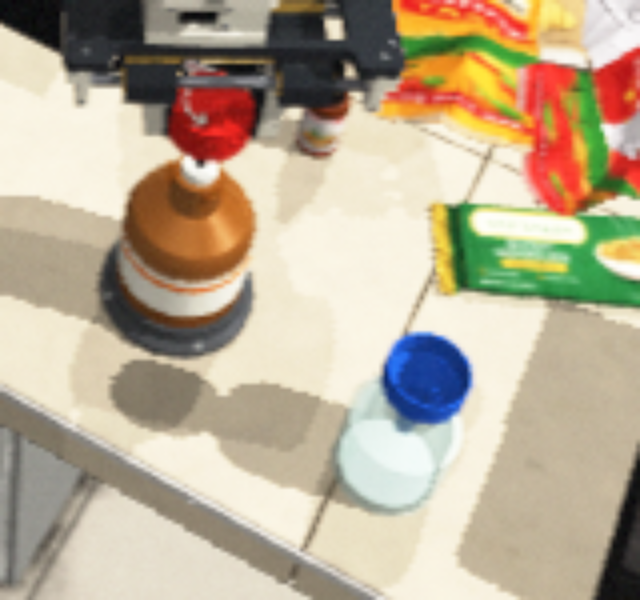

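The cap is held clear above the open neck (210,120), the funnel is home in the jar (428,375), and the bystanders in view are undisturbed.

```bash
python3 -c "
from rig import robot
print(robot.job_done(),robot.read_t())"
```

```text
the job is handed in; nothing more can be done
the job is handed in; nothing more can be done
```

The job is handed in, at about 31 s on the robot's clock: the funnel sits home in the jar and is let go, and the unlocked cap is held about 5 cm above the bottle; no verdict was returned.

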